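# Lock the lens and show a shaft support to the inspection camera

## Robot

A 6-joint arm with a two-finger parallel gripper is mounted at the origin on the work surface. World frame = base frame: x ahead of the robot, y to its left, z up, the work surface at z = 0. Lengths are in m, angles in rad, forces in N, time in s.
With the tool pointing down it reaches from about 0.2 to 0.875 m from the base axis. Payload 3.4 kg.
Tool frame: the origin (TCP) lies between the finger pads; the fingertips stand 25 mm ahead of it and the grasp point (between the pads) lies 6 mm ahead of it (r.nose_length is the z of the fingertips in the tool frame, in m); z points along the fingers, x is the direction in which the jaws open and shut, and the axes are right-handed (so a half turn about z gives the same grasp; the last joint's range is limited). The gripper opens to 94 mm and grips with 3 to 60 N. Pads are 16 mm wide; open, the fingers measure 119 mm over their backs; the gripper's body (75 mm by 177 mm) begins 78 mm behind the grasp point.
Start: joints at [1.08, 0.276, 1.505, -0, 1.361, -0.121], TCP at [0.208, 0.536, 0.23] pointing down, gripper open.
Joint ranges: [-2.89, 2.89], [-0.75, 2.08], [0.22, 2.7], [-1.18, 4.32], [0.11, 2.71], [-2.7, 2.7]. Speed limits (rad/s): [2.57, 2.57, 3.14, 3.14, 3.14, 3.14].

## Interface

Orientations are given as a unit quaternion [w, x, y, z].
In Python, from plant import r, gripper_to, inverse_kinematics, vision, models, telemetry gives the robot as it stands. Calls block until the motion is done:
- r.move_to(position, orientation): joint-space move of the TCP to a pose.
- r.move_l(position, rot=None, vel=0.15, guard=None): straight line of the TCP; rot=None keeps the orientation; vel is the mean speed in m/s. With guard (N) it stops when the force on the tool has changed by that much, and returns True; else False.
- r.movej(angles): joint-space move.
- gripper_to(opening, f_grip=None): finger opening in m; f_grip is the grip in N (None keeps the last); returns when the fingers have stopped.
- r.hold(seconds).
- inverse_kinematics(position, orientation): joint angles nearest the present ones, or None.
- vision.snapshot(name): name is "scene" or "top" or "wrist"; returns the picture (384x512x3 uint8, red, green, blue); there is no depth.
- vision.get_calibration(name): a dict with "fx", "fy", "cx", "cy" (pixels), "D" ([k1, k2, p1, p2, k3] as OpenCV has them; the pictures are not rectified), "position" and "orientation" of the camera in the world. Camera axes: x right, y down, z forward; pixel columns grow to the right and rows downward; lengths in m; the calibration is good to about 2 mm. A picture is of the moment at which its call begins: read the wrist's pose just before it. get_calibration takes no time and is no camera call; for the wrist camera it gives the pose at the moment of the call.
A pose or a line that the arm cannot do raises r.PlanningError and nothing moves.
- r.sign_off(): hands the job in, once; it reports no verdict.
Trained networks look in the newest picture that a camera, given by its name, has taken for a name from the list of things; names that differ only in an ending like _2 or _b are one class to them, and where a whole thing is asked for, a point or a joint stands for the part that bears it (a point fixed in the world has none). Each returns a list of dicts, best first, with "score" (0 to 1); they miss things now and then, are a little off and sometimes report something else, mostly with a low value. They report only what shows in the picture. A call takes as long as a camera call.
- models.boxes_of(thing, camera): "at" ([x, y, z] in m, in world coordinates, good to about 4 mm: the middle of the surface that is visible of it).
- models.regions_of(thing, camera): "pixels" (384x512 bool, what is visible of it).
- models.mark_of(thing, camera): "at" ([x, y, z] in m, in world coordinates, good to about 4 mm: a listed point, or the origin of a listed thing).
Readings, each from a call of its own:
- telemetry.current_t(): time.
- telemetry.current_joints(): joint angles.
- telemetry.current_dq(): joint speeds.
- telemetry.current_joint_efforts(): joint torques, N m.
- telemetry.current_ee_pos(): TCP position.
- telemetry.current_tool_rot(): TCP orientation.
- telemetry.current_wrist_force(): force on the tool from outside, world axes, zero at the start.
- telemetry.current_torque(): the same for the moment, N m.
- telemetry.current_opening(): finger opening in m.
Only numpy, scipy, OpenCV 4.12 (cv2) and the standard library are available. Lean on these libraries where they do the work, as an engineer would, in place of code of your own. Each camera call takes 0.05 s, during which the arm holds its last target.

## Task

The up-looking inspection camera has just been focused: first turn the lens's lock ring clockwise until its line meets the locked mark. Then take the shaft support with the long two-bolt oval flange out of the tray and hold it still in the air over the lens for its picture: flange face down and level, 100 mm above the front of the lens and centred on it, the flange's long way in line with the camera's long base plate. Finish still holding it there; do not touch the camera with the part and leave the other things where they are.

Things in the scene. Friction and masses are not known exactly. Their poses are not given: they have to be found in the camera images.
- camera: Up-looking camera, fixed to the bench; origin on the bench under the lens axis, z up, x along the long side of its aluminium base plate (230 x 110 x 10 mm). A bar light lies across each end of the plate, up to 75 mm above the bench. Black body 80 x 80 mm up to 66 mm, steel lens mount 60 mm diameter to 74 mm, barrel 50 mm diameter above.
- lens_front (a point): Centre of the front (top) of the lens, 144 mm above the bench; it looks straight up. Axes as the camera's: x along the long base plate, z up. The front rim is 44 mm in diameter, from 134 to 144 mm above the bench.
- ring_axis (a point): Centre of the grey knurled lock ring, on the lens axis, 127 mm above the bench. The ring, 62 mm diameter and 14 mm high (120 to 134 mm above the bench), is captive round the lens; 46 mm of clear height lies under its edge. It can be gripped across its diameter from above, clear of the thumb tab; friction about 0.1 N m, it stays where it is left.
- ring_line (a point): Outer end of the white line on top of the ring's thumb tab, which sticks out of the ring to 41.5 mm from its axis (7 mm wide, 12 mm high); turns with the ring.
- locked_mark (a point): White mark on the fixed front rim of the lens, 22 mm from the axis, on the side of the camera's +x. Locked when the ring's line points the same way.
- lock_ring (a joint): Turn of the lock ring in rad, growing clockwise seen from above: 0 at its open stop, 1.25 at its other stop, where the line meets the locked mark.
- oval_support: The aluminium shaft support to show: flange 8 mm thick, oval with narrower round ends, 76 mm long and 46 mm wide, one bolt hole at each end; on it a round upright boss 30 mm diameter up to 42 mm above the underside. Origin at the centre of the underside (the flange face), x along the flange's long way, z up along the boss. About 0.12 kg. Stands in the tray, boss up.
- square_support: Leave alone: the same boss on a square flange 52 x 52 x 8 mm with four holes; origin centre of underside.
- round_support: Leave alone: the same boss on a round flange 58 mm diameter, 8 mm thick; origin centre of underside.
- tray: Fixed grey plastic tray 150 x 330 mm (x, y), rim 16 mm high, floor about 4 mm thick, on which the three supports stand about 95 mm apart; origin centre of underside.
- lens_cap: Leave alone: black lens cap, 54 mm diameter, 9 mm high, lying on the bench.
- spare_lens: Leave alone: small black lens standing on the bench, 42 mm diameter, 54 mm high.
- dot_target: Leave alone: white calibration plate with black dots, 75 x 75 x 6 mm, lying on the bench.
- screwdriver: Leave alone: screwdriver lying on the bench.
- relay_module: Leave alone: grey relay module lying on the bench, 70 x 88 x 23 mm.

How it is judged:
By the outcome, as a careful person would: the job done as asked, in the order asked, and still so for the second after the job is handed in, while the arm keeps its last pose, push and grip.
It also fails if it takes over 56 s, if anything falls off the work surface, if the arm or the gripper's body presses on something with over 40 N, if the wrist force passes 120 N, or if a joint passes its speed limit or range.

## Working session

There is one attempt and no reset: what is moved stays moved. The work goes in short steps, each a Python script; the robot and the scene stay as the last script left them, time stands still between calls to the robot, and variables do not carry over. Pictures are saved under pics/ and viewed, and the job is handed in when it is done.

```bash
ls; mkdir -p pics; python3 - <<'E'
from plant import r, gripper_to, inverse_kinematics, vision, models, telemetry
import cv2
for n in ["scene","top","wrist"]:
    im=vision.snapshot(n); cv2.imwrite(f"pics/{n}0.png",im[:,:,::-1])
    c=vision.get_calibration(n); print(n,c)
    for t in ["camera","ring_line","locked_mark","lens_front","ring_axis","oval_support","square_support","round_support","tray"]:
        m=models.mark_of(t,n); print(t,[(x['at'].round(4) if hasattr(x['at'],'round') else x['at'],round(x['score'],2)) for x in m[:3]])
print(telemetry.current_t(),telemetry.current_tool_rot(),r.nose_length)
E
```

```text
pics
scene {'fx': 362.34616507619165, 'fy': 362.34616507619165, 'cx': 255.15697718993496, 'cy': 193.3216638928856, 'D': array([-0.02679149,  0.        ,  0.        ,  0.        ,  0.        ]), 'position': array([ 1.05165417, -0.032008  ,  0.84659876]), 'orientation': array([-0.23140461,  0.70574804,  0.632953  , -0.21849969])}
camera [([0.5336, 0.2357, -0.0019], 0.92), ([0.552, 0.2337, 0.1335], 0.49), ([0.5543, 0.2708, 0.1362], 0.18)]
ring_line [([0.5565, 0.2707, 0.1343], 0.64)]
locked_mark [([0.5528, 0.2308, 0.1344], 0.89)]
lens_front [([0.5326, 0.2338, 0.1471], 0.85)]
ring_axis [([0.5326, 0.2316, 0.1259], 0.84)]
oval_support [([0.5235, -0.3002, 0.0024], 0.92), ([0.7392, -0.0259, 0.0054], 0.52)]
square_support [([0.4801, -0.1227, 0.0054], 0.78)]
round_support [([0.4887, -0.2166, 0.0032], 0.75), ([0.7395, -0.0266, 0.001], 0.31)]
tray [([0.5036, -0.2124, 0.0022], 0.64)]
top {'fx': 457.71800185040433, 'fy': 457.71800185040433, 'cx': 249.84104002582808, 'cy': 187.05502411543765, 'D': array([0.02823001, 0.        , 0.        , 0.        , 0.        ]), 'position': array([0.40371251, 0.0
[... 361 characters left out ...]
, 0.62)]
square_support [([0.4853, -0.1257, 0.0056], 0.57), ([0.55, 0.2353, 0.1327], 0.16)]
round_support [([0.4895, -0.2216, 0.0067], 0.61)]
tray [([0.4993, -0.2116, 0.0018], 0.93)]
wrist {'fx': 286.45860397108527, 'fy': 286.45860397108527, 'cx': 258.2701505417396, 'cy': 194.84583984178238, 'D': array([-0.02334446,  0.        ,  0.        ,  0.        ,  0.        ]), 'position': array([0.14204377, 0.56035257, 0.38500588]), 'orientation': array([0.10078755, 0.81889212, 0.56079507, 0.06903954])}
camera []
ring_line []
locked_mark []
lens_front []
ring_axis []
oval_support []
square_support []
round_support []
tray []
1.5 [-2.13272097e-05  8.25043596e-01  5.65069077e-01  4.15613450e-05] 0.025
```

View pics/scene0.png

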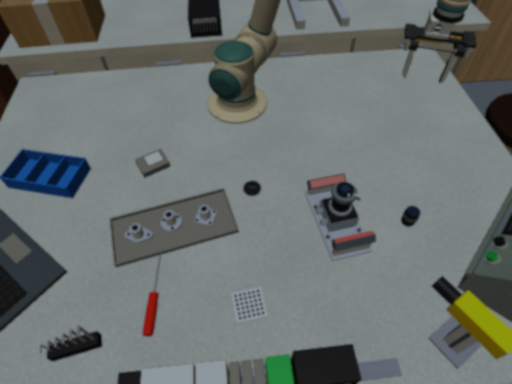

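View pics/top0.png

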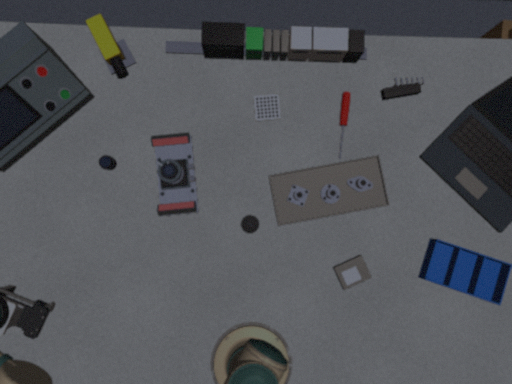

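View pics/wrist0.png

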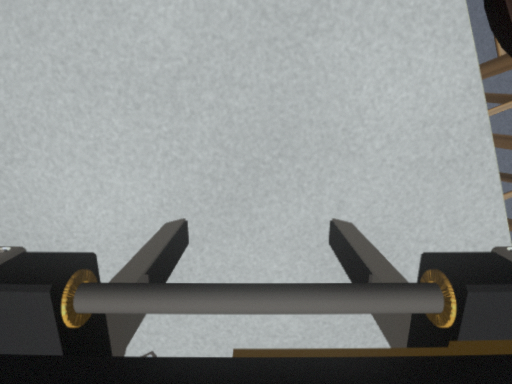

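The pictures show the inspection camera at top-view pixel (172,173), and the tray with the oval support as its rightmost part (360,183). The networks agree on both. Next I'll look at the lens close up with the wrist camera.

```bash
cat > h.py <<'E'
from plant import r, gripper_to, inverse_kinematics, vision, models, telemetry
import numpy as np, cv2
from scipy.spatial.transform import Rotation as R
def Rq(q): return R.from_quat([q[1],q[2],q[3],q[0]])
def down(phi):  # jaws along world angle phi, tool down
    return np.array([0,np.cos(phi/2),np.sin(phi/2),0.])
def tool_cam():
    c=vision.get_calibration("wrist"); T=Rq(telemetry.current_tool_rot()); p=np.array(telemetry.current_ee_pos())
    return T.inv().apply(np.array(c["position"])-p), T.inv()*Rq(c["orientation"])
def look(target,z,phi):
    o,Ro=tool_cam(); T=Rq(down(phi)); co=T.apply(o); d=(T*Ro).apply([0,0,1])
    camz=z+co[2]; s=(target[2]-camz)/d[2]
    return np.array([target[0]-d[0]*s-co[0],target[1]-d[1]*s-co[1],z])
def ray(c,uv,z):  # pixels -> points on plane z
    K=np.array([[c["fx"],0,c["cx"]],[0,c["fy"],c["cy"]],[0,0,1]])
    n=cv2.undistortPoints(np.array(uv,float).reshape(-1,1,2),K,np.array(c["D"]))[:,0]
    d=Rq(c["orientation"]).apply(np.c_[n,np.ones(len(n))]); p=np.array(c["position"])
    return p+d*((z-p[2])/d[:,2])[:,None]
def proj(c,P):
    K=np.array([[c["fx"],0,c["cx"]],[0,c["fy"],c["cy"]],[0,0,1]])
    Rc=Rq(c["orientation"]).inv(); t=-Rc.apply(c["position"])
    return cv2.projectPoints(np.atleast_2d(np.array(P,float)),Rc.as_rotvec(),t,K,np.array(c["D"]))[0][:,0]
def shot(n,name):
    c=vision.get_calibration(n); im=vision.snapshot(n); cv2.imwrite(f"pics/{name}.png",im[:,:,::-1]); return c,im
def marks(ts,n):
    for t in ts: print(t,[(np.round(x['at'],4).tolist(),round(x['score'],2)) for x in models.mark_of(t,n)[:3]])
E
python3 - <<'E'
from h import *
print(tool_cam()[0],tool_cam()[1].as_matrix().round(3))
phi=np.radians(-25)
p=look([.531,.2335,.13],.23,phi); print(p)
r.move_to(p,down(phi))
print(telemetry.current_t(),telemetry.current_joints())
c,im=shot("wrist","w1"); cv2.imwrite("pics/w1x.png",cv2.resize(im[:,:,::-1],(768,576),interpolation=cv2.INTER_CUBIC))
np.save("w1c.npy",c,allow_pickle=True)
marks(["camera","ring_line","locked_mark","lens_front","ring_axis"],"wrist")
E
```

```text
[-0.00120289 -0.07007322 -0.15450367] [[ 1.    -0.    -0.   ]
 [ 0.     0.97   0.242]
 [ 0.    -0.242  0.97 ]]
[0.52938382 0.22712554 0.23      ]
3.1333 [2.85891058e-01 2.77619082e-01 1.50363223e+00 6.56646457e-04
 1.36045523e+00 7.20624003e-01]
camera [([0.5311, 0.2386, 0.0038], 0.67)]
ring_line [([0.5558, 0.2701, 0.1348], 0.94)]
locked_mark [([0.5528, 0.2346, 0.1316], 0.85), ([0.53, 0.2327, 0.1449], 0.29)]
lens_front [([0.5328, 0.2322, 0.1475], 0.89)]
ring_axis [([0.5337, 0.2352, 0.1217], 0.66)]
```

View pics/w1x.png

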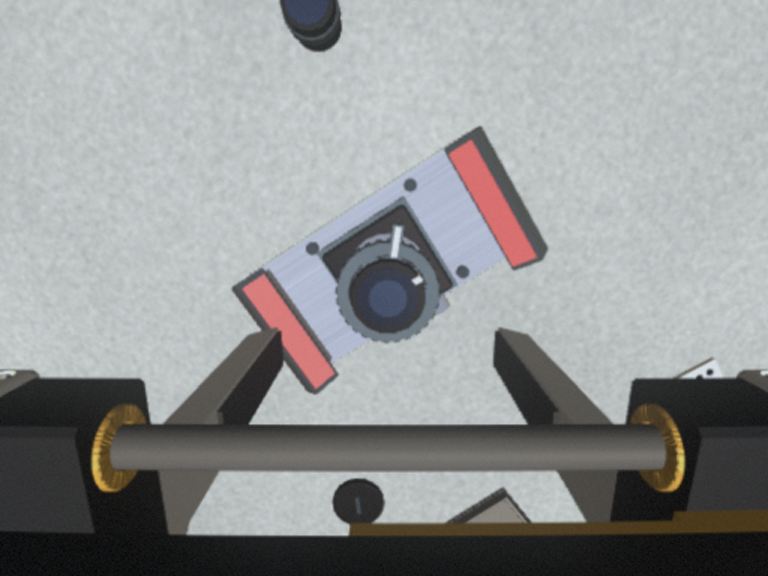

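```bash
python3 - <<'E'
from h import *
c=np.load("w1c.npy",allow_pickle=True).item()
def P(uv,z): return ray(c,(np.array(uv,float)+.5)/1.5-.5,z)
h=P([(312,248),(410,184),(462,271)],.010); print("holes",h.round(4))
d=h[1]-h[0]; print("yaw holes",np.degrees(np.arctan2(d[1],d[0])))
im=cv2.imread("pics/w1.png"); g=cv2.cvtColor(im,cv2.COLOR_BGR2HSV)
# red bars centroids at top z .075
m=((g[...,0]<8)|(g[...,0]>172))&(g[...,1]>90)&(g[...,2]>120)
n,l,s,ce=cv2.connectedComponentsWithStats(m.astype(np.uint8))
for i in range(1,n):
    if s[i,4]>200:
        rc=cv2.minAreaRect(np.argwhere(l==i)[:,::-1].astype(np.float32)); bp=ray(c,cv2.boxPoints(rc),.075)
        e=[bp[1]-bp[0],bp[2]-bp[1]]; e=max(e,key=np.linalg.norm)
        print("bar",ce[i],ray(c,[ce[i]],.075).round(4),np.degrees(np.arctan2(e[1],e[0])))
ln=P([(393,257),(399,227)],.134); print("line",ln.round(4))
print("mark",P([(417,280)],.144).round(4))
print("lens centre",P([(388,297)],.144).round(4))
cv2.imwrite("pics/w1z.png",cv2.resize(im[130:245,200:320],(720,690),interpolation=cv2.INTER_CUBIC)[:600])
E
```

```text
holes [[0.4754 0.2701 0.01  ]
 [0.5756 0.2836 0.01  ]
 [0.5867 0.1958 0.01  ]]
yaw holes 7.6466751351656
bar [327.8256538  135.39414695] [[0.6197 0.2482 0.075 ]] -81.90295722881943
bar [192.06086957 220.00507246] [[0.4444 0.2254 0.075 ]] -82.12779135244233
line [[0.5434 0.2519 0.134 ]
 [0.554  0.2664 0.134 ]]
mark [[0.5509 0.2356 0.144 ]]
lens centre [[0.5316 0.2335 0.144 ]]
```

View pics/w1z.png

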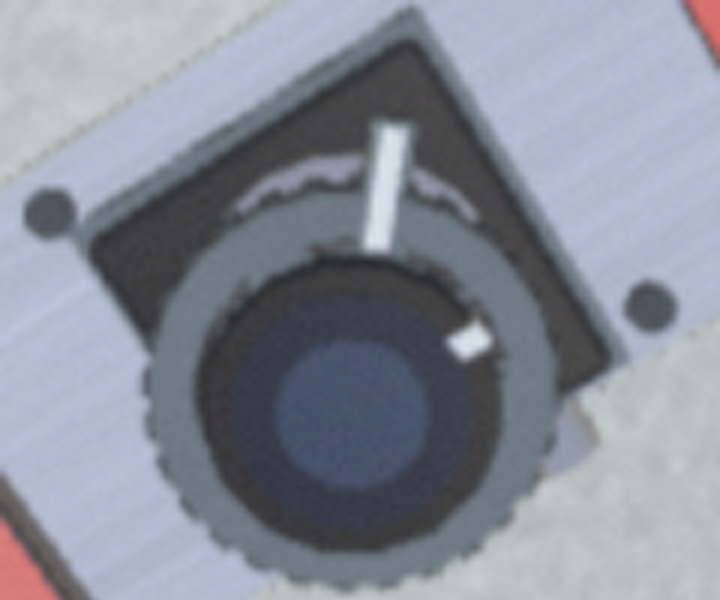

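The plate's yaw is about 7.7°. The ring line is at about 56° (white line ends near (393,257) and (399,227)), so it needs about 48° more clockwise to reach the mark at (417,280). Next I'll grip the ring across its diameter, clear of the tab.

```bash
python3 - <<'E'
from h import *
phi=np.radians(-34)
gripper_to(.094)
r.move_to([.5317,.2335,.19],down(phi))
print(r.move_l([.5317,.2335,.133],vel=.1,guard=8))
print("pos",telemetry.current_ee_pos(),"F",telemetry.current_wrist_force())
gripper_to(.05,f_grip=15)
print("open",telemetry.current_opening(),"F",telemetry.current_wrist_force().round(2),"M",telemetry.current_torque().round(3),telemetry.current_ee_pos().round(4),telemetry.current_t(),telemetry.current_joints().round(4))
c,im=shot("wrist","w2")
E
```

```text
False
pos [0.53238666 0.23365987 0.13387001] F [ 1.06216486 -0.380366    0.0166753 ]
open 0.06166766845482396 F [-1.17  1.29  2.19] M [ 0.228  0.299 -0.053] [0.5313 0.2338 0.1332] 5.25 [2.9420e-01 3.5350e-01 1.6434e+00 8.0000e-04 1.1450e+00 8.8750e-01]
```

View pics/w2.png

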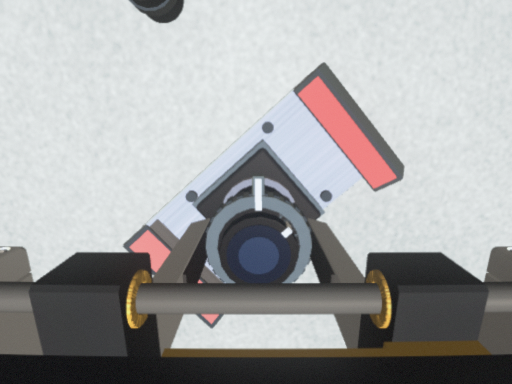

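The ring is gripped at 61.7 mm, with the line straight up from the lens in the image (258,195), so the tab lies at right angles to the jaws. Next I'll turn it clockwise in small steps and watch the moment about the tool axis.

```bash
python3 - <<'E'
from h import *
q=np.array(telemetry.current_joints()); q0=q[5]
gripper_to(.05,f_grip=20)
hit=False
for d in list(np.arange(.12,.73,.12))+list(np.arange(.75,.96,.03)):
    t=q.copy(); t[5]=q0+d; r.movej(t)
    M=telemetry.current_torque(); print(round(d,2),round(telemetry.current_joints()[5]-q0,3),M.round(3),np.round(telemetry.current_wrist_force(),1))
    if abs(M[2])>.45: break
print(telemetry.current_t(),telemetry.current_opening(),telemetry.current_ee_pos())
c,im=shot("wrist","w3")
marks(["ring_line","locked_mark"],"wrist")
E
```

```text
0.12 0.117 [ 0.179  0.389 -0.099] [-2.1  1.8  1.6]
0.24 0.236 [ 0.175  0.497 -0.064] [-2.   1.   1.4]
0.36 0.355 [ 0.263  0.541 -0.023] [-2.5  2.1  2.4]
0.48 0.475 [ 0.339  0.567 -0.09 ] [-1.8  2.   2.2]
0.6 0.594 [ 0.41   0.604 -0.082] [-2.1  2.3  2.1]
0.72 0.714 [ 0.509  0.645 -0.043] [-2.8  2.6  2.7]
0.75 0.747 [ 0.651  0.723 -0.016] [-2.3  4.3  1.7]
0.78 0.778 [ 0.703  0.786 -0.113] [-4.   3.3  2.1]
0.81 0.808 [ 0.66   0.79  -0.136] [-4.1  4.2  3.1]
0.84 0.838 [ 0.682  0.783 -0.103] [-3.5  4.   2.9]
0.87 0.867 [0.672 0.74  0.412] [-4.3  3.4  2.5]
0.9 0.896 [0.745 0.839 0.69 ] [-3.6  4.   3.3]
8.5167 0.06164507636145269 [0.53086404 0.23414654 0.13313139]
ring_line [([0.575, 0.2381, 0.1385], 0.88)]
locked_mark [([0.5525, 0.2377, 0.1351], 0.88)]
```

View pics/w3.png

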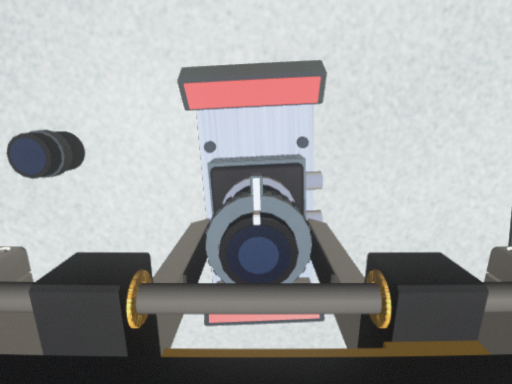

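The moment jumped at 0.86 rad, which is the stop, and the line now meets the mark at (257,200–222). I'll ease off, release, lift and check again.

```bash
python3 - <<'E'
from h import *
q=np.array(telemetry.current_joints()); q[5]-=.035; r.movej(q)
print(telemetry.current_torque().round(3))
gripper_to(.094)
p=telemetry.current_ee_pos(); r.move_l([p[0],p[1],.20],vel=.15)
r.move_to([.50,.2335,.25],down(np.radians(-82.3)))
r.hold(.3)
c,im=shot("wrist","w4"); np.save("w4c.npy",c,allow_pickle=True)
marks(["ring_line","locked_mark","lens_front","camera"],"wrist")
print(telemetry.current_t(),telemetry.current_ee_pos(),telemetry.current_wrist_force())
g=cv2.cvtColor(im,cv2.COLOR_RGB2HSV)
m=((g[...,0]<8)|(g[...,0]>172))&(g[...,1]>90)&(g[...,2]>120)
n,l,s,ce=cv2.connectedComponentsWithStats(m.astype(np.uint8))
for i in range(1,n):
    if s[i,4]>200:
        bp=ray(c,cv2.boxPoints(cv2.minAreaRect(np.argwhere(l==i)[:,::-1].astype(np.float32))),.075)
        e=max([bp[1]-bp[0],bp[2]-bp[1]],key=np.linalg.norm)
        print("bar",ce[i],s[i],ray(c,[ce[i]],.075).round(4),np.degrees(np.arctan2(e[1],e[0])))
E
```

```text
[0.566 0.734 0.067]
ring_line [([0.5743, 0.2414, 0.1394], 0.83)]
locked_mark [([0.5549, 0.2342, 0.1339], 0.62)]
lens_front [([0.5328, 0.2315, 0.1485], 0.63)]
camera [([0.5293, 0.2358, 0.001], 0.69)]
11.0917 [0.50006215 0.23345555 0.24964919] [-0.68406216  0.21952106 -0.69572063]
bar [261.90858555  73.56331069] [ 217   65   90   19 1619] [[0.6205 0.2444 0.075 ]] -82.2965769194789
bar [261.0436214  229.35308642] [ 222  222   78   16 1215] [[0.4448 0.2212 0.075 ]] -82.34239024782536
```

View pics/w4.png

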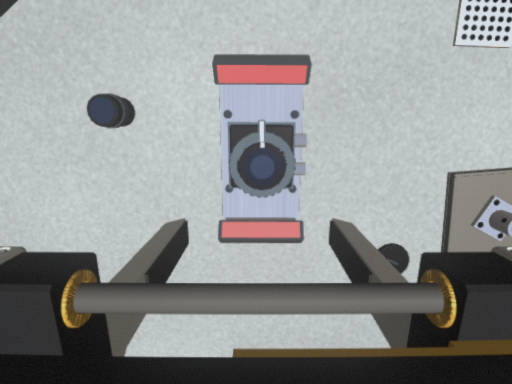

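The lock stayed put: the line at (262,134) points straight along the plate, with the mark behind it. Bar and plate yaw is 7.65°. Next I'll go and look at the oval support.

```bash
python3 - <<'E'
from h import *
c=np.load("w4c.npy",allow_pickle=True).item()
h=ray(c,[(227.5,114),(295,114),(229,188),(293,188)],.01); print(h.round(4),h.mean(0).round(4))
print(ray(c,[(262.3,165.5)],.144).round(4))
phi=np.radians(-30)
p=look([.523,-.303,.03],.19,phi); print(p)
r.move_to(p,down(phi)); r.hold(.2)
c,im=shot("wrist","w5"); np.save("w5c.npy",c,allow_pickle=True); 
marks(["oval_support","square_support","round_support"],"wrist")
g=models.regions_of("oval_support","wrist"); print([(x["score"],x["pixels"].sum()) for x in g])
np.save("w5m.npy",g[0]["pixels"])
print(telemetry.current_t())
cv2.imwrite("pics/w5x.png",cv2.resize(im[:,:,::-1],(768,576),interpolation=cv2.INTER_CUBIC))
E
```

```text
[[0.5749 0.2832 0.01  ]
 [0.5869 0.1947 0.01  ]
 [0.4754 0.2702 0.01  ]
 [0.4874 0.1811 0.01  ]] [0.5312 0.2323 0.01  ]
[[0.5321 0.2328 0.144 ]]
[ 0.52658388 -0.29462754  0.19      ]
oval_support [([0.5202, -0.3019, 0.0058], 0.67)]
square_support [([0.481, -0.1182, 0.0049], 0.83)]
round_support [([0.4891, -0.2128, 0.0034], 0.69)]
[(0.7, np.int64(1714))]
13.4667
```

View pics/w5x.png

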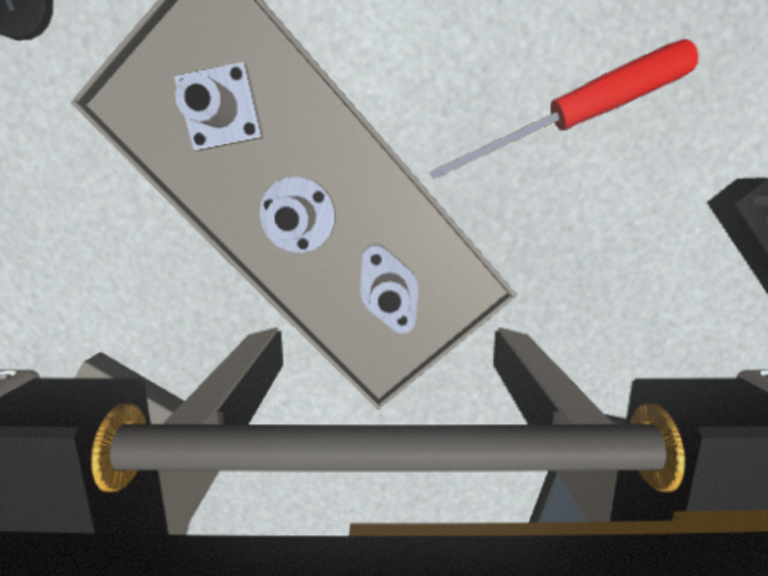

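```bash
python3 - <<'E'
from h import *
c=np.load("w5c.npy",allow_pickle=True).item()
def P(uv,z): return ray(c,(np.array(uv,float)+.5)/1.5-.5,z)
h=P([(376,259),(402,320)],.012); d=h[1]-h[0]
print(h.round(4),h.mean(0).round(4),np.degrees(np.arctan2(d[1],d[0])),np.linalg.norm(d))
print("boss",P([(390,300)],.046).round(4))
im=cv2.imread("pics/w5.png"); m=np.load("w5m.npy").astype(np.uint8)
pts=ray(c,np.argwhere(m)[:,::-1].astype(float),.012)[:,:2]
rc=cv2.minAreaRect((pts*1000).astype(np.float32)); print(rc)
im[...,2][m>0]=255
cv2.imwrite("pics/w5m.png",cv2.resize(im[140:240,210:310],(600,600),interpolation=cv2.INTER_CUBIC))
im=cv2.imread("pics/w5.png");cv2.imwrite("pics/w5z.png",cv2.resize(im[140:240,210:310],(600,600),interpolation=cv2.INTER_CUBIC))
E
```

```text
[[ 0.5257 -0.2784  0.012 ]
 [ 0.5187 -0.3321  0.012 ]] [ 0.5222 -0.3052  0.012 ] -97.4004277752554 0.054143050272314766
boss [[ 0.523  -0.3047  0.046 ]]
((522.7315063476562, -304.94866943359375), (73.70341491699219, 44.64168167114258), 60.04285430908203)
```

View pics/w5z.png

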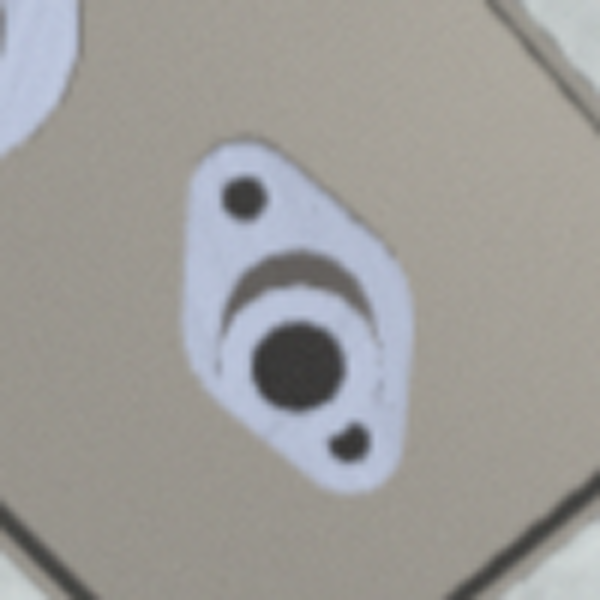

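The oval flange's holes are at (376,259) and (402,320), which puts its centre at about (0.5225, −0.305) with its long way at 82.6°. Next I'll grasp the boss with the jaws across the long way.

```bash
python3 - <<'E'
from h import *
phi=np.radians(-7.4); x,y=.5225,-.3048
r.move_to([x,y,.12],down(phi)); gripper_to(.065)
print(r.move_l([x,y,.041],vel=.1,guard=8), telemetry.current_ee_pos(), telemetry.current_wrist_force())
gripper_to(.015,f_grip=30)
print(telemetry.current_opening(),telemetry.current_wrist_force(),telemetry.current_ee_pos())
if telemetry.current_opening()>.025:
    r.move_l([x,y,.12],vel=.1); r.hold(.3)
    c,im=shot("wrist","w6"); np.save("w6c.npy",c,allow_pickle=True); np.save("w6p.npy",np.r_[telemetry.current_ee_pos(),telemetry.current_tool_rot()])
    cv2.imwrite("pics/w6x.png",cv2.resize(im[120:360,90:410][:,:,::-1],(800,600),interpolation=cv2.INTER_CUBIC))
    print(telemetry.current_opening(),telemetry.current_wrist_force(),telemetry.current_ee_pos())
    marks(["oval_support"],"wrist")
print(telemetry.current_t())
E
```

```text
False [ 0.52296546 -0.30513037  0.04152836] [-0.25416138  0.1177815  -0.39032521]
0.029232168543249448 [ 0.89990154 -0.14591698  1.55964728] [ 0.52249965 -0.30483763  0.04117421]
0.02946687386868853 [ 0.64766516 -0.27974816 -1.36296774] [ 0.52236199 -0.30468411  0.11957956]
oval_support [([0.5196, -0.3055, 0.0826], 0.67)]
17.5083
```

View pics/w6x.png

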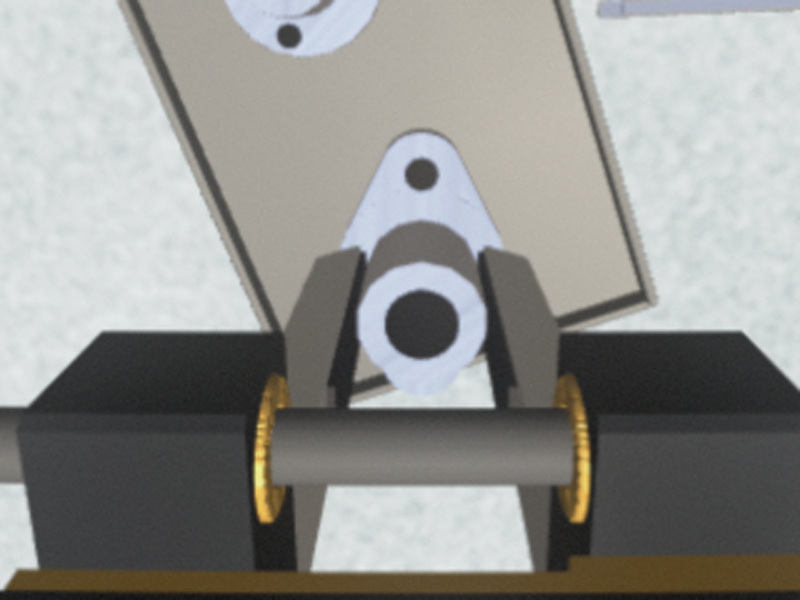

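```bash
python3 - <<'E'
from h import *
c=np.load("w6c.npy",allow_pickle=True).item(); pp=np.load("w6p.npy"); p=pp[:3]; T=Rq(pp[3:])
print(T.as_matrix().round(4))
def P(uv,z): 
    a=(np.array(uv,float)+.5)/2.5-.5+np.array([90,120]); return T.inv().apply(ray(c,a,z)-p)*1000
zb=p[2]+.0048; zf=p[2]-.0292
print("boss",P([(422,323.5)],zb).round(2)); 
h=P([(421,174)],zf); print("hole",h.round(2))
print("tips",P([(421,129),(418,395)],zf).round(2))
print("boss width",P([(357,323),(487,323)],zb).round(2))
print("straight edges",P([(388,150),(342,248)],zf).round(1),P([(457,150),(501,248)],zf).round(1))
E
```

```text
[[ 9.917e-01 -1.288e-01 -6.000e-04]
 [-1.288e-01 -9.917e-01  5.000e-04]
 [-7.000e-04 -4.000e-04 -1.000e+00]]
boss [[-0.35  0.17 -4.8 ]]
hole [[ -0.57 -26.72  29.21]]
tips [[ -0.56 -38.68  29.22]
 [ -1.44  37.93  29.19]]
boss width [[-15.05   0.05  -4.79]
 [ 14.35   0.05  -4.81]]
straight edges [[ -9.2 -33.1  29.2]
 [-21.9  -6.2  29.2]] [[  8.8 -33.1  29.2]
 [ 21.   -6.2  29.2]]
```

The part is held centred (within 0.4 mm), with its long way along tool y to about 0.5°. Next I'll carry it to the lens.

```bash
python3 - <<'E'
from h import *
p=telemetry.current_ee_pos(); r.move_l([.5225,-.3048,.31],vel=.2)
phi=np.radians(97.65); R0=down(phi); tgt=np.array([.5317,.2332,.2812])
r.move_to(tgt+[0,0,.04],R0); r.hold(.2); print(telemetry.current_ee_pos(),telemetry.current_opening())
r.move_l(tgt,vel=.06); r.hold(.5)
e=tgt-telemetry.current_ee_pos(); print("err mm",e*1000)
T=Rq(telemetry.current_tool_rot()).as_matrix(); print(T.round(4),np.degrees(np.arctan2(T[1,1],T[0,1])))
c,im=shot("wrist","w7"); np.save("w7c.npy",c,allow_pickle=True); np.save("w7p.npy",np.r_[telemetry.current_ee_pos(),telemetry.current_tool_rot()])
marks(["oval_support","lens_front"],"wrist")
cv2.imwrite("pics/w7x.png",cv2.resize(im[120:360,90:410][:,:,::-1],(800,600),interpolation=cv2.INTER_CUBIC))
for n in ["scene","top"]:
    c,im=shot(n,n+"7"); marks(["oval_support","lens_front","ring_line","locked_mark"],n)
    u,v=proj(c,[.5317,.2332,.24])[0].astype(int); cr=im[max(0,v-60):v+60,max(0,u-80):u+80]
    cv2.imwrite(f"pics/{n}7x.png",cv2.resize(cr[:,:,::-1],(800,600),interpolation=cv2.INTER_CUBIC))
print(telemetry.current_t(),telemetry.current_opening(),telemetry.current_wrist_force())
E
```

```text
[0.53210734 0.23239659 0.32115224] 0.02940893381352848
err mm [-0.02259255  0.00744993 -0.0807802 ]
[[-1.331e-01  9.911e-01  1.000e-04]
 [ 9.911e-01  1.331e-01  0.000e+00]
 [ 0.000e+00  1.000e-04 -1.000e+00]] 7.646671866255517
oval_support [([0.5295, 0.2333, 0.245], 0.68)]
lens_front []
oval_support [([0.5297, 0.2345, 0.2418], 0.9)]
lens_front [([0.531, 0.2361, 0.1426], 0.94)]
ring_line [([0.5732, 0.2422, 0.1328], 0.69), ([0.5332, 0.2356, -0.0013], 0.55)]
locked_mark [([0.5504, 0.2341, 0.1343], 0.82)]
oval_support [([0.5269, 0.2305, -0.0008], 0.55)]
lens_front [([0.5342, 0.2293, 0.148], 0.93)]
ring_line [([0.3944, 0.0162, 0.0004], 0.49)]
locked_mark [([0.5506, 0.2363, 0.1288], 0.56)]
22.7167 0.029407412959690953 [-0.72189382  0.14751469 -1.18495067]
```

View pics/w7x.png

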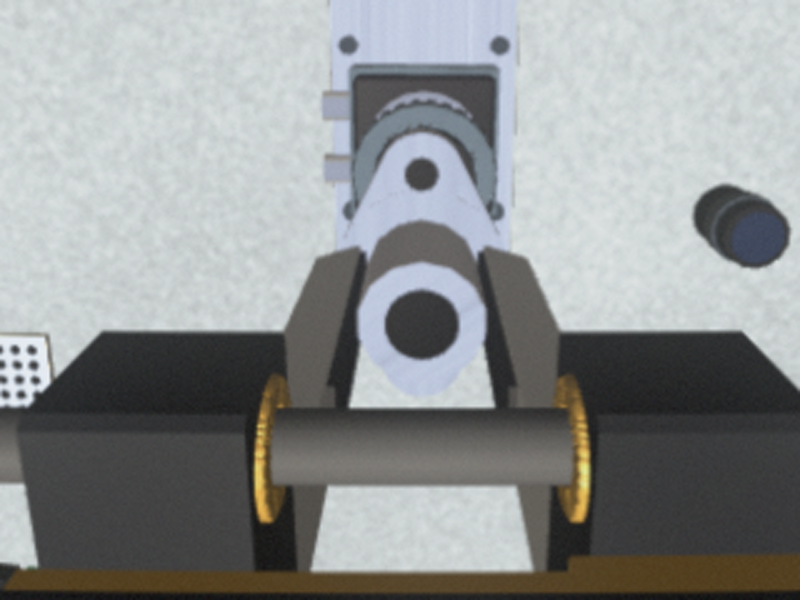

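View pics/scene7x.png

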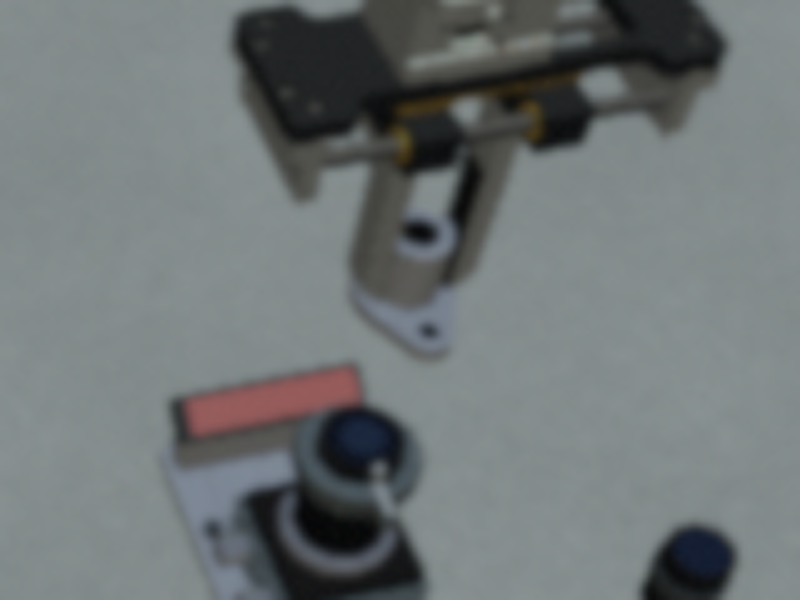

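View pics/top7x.png

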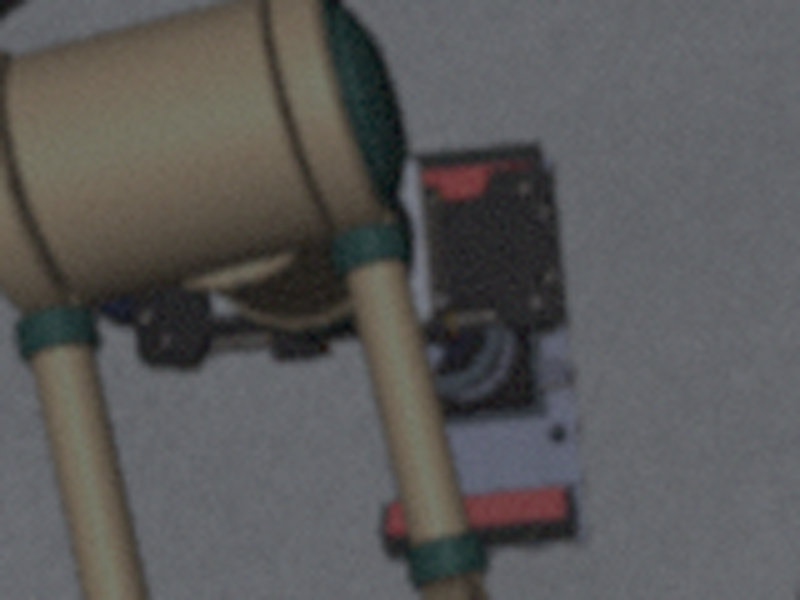

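The part hangs over the lens with its flange aligned: the plate holes at (348,45) and (500,45) are level in the wrist view, and the part is unchanged in the grip. This view faces the opposite way from w4, so I can use it to cancel any bias in the wrist camera.

```bash
python3 - <<'E'
from h import *
c=np.load("w7c.npy",allow_pickle=True).item()
a=(np.array([(348,45),(500,45),(349,211),(495,211)],float)+.5)/2.5-.5+np.array([90,120])
h=ray(c,a,.01); print(h.round(4),h.mean(0).round(4))
d=(h[0]-h[1])[:2]; print(np.degrees(np.arctan2(d[1],d[0]))-90)
print(telemetry.current_t())
E
```

```text
[[0.4877 0.1829 0.01  ]
 [0.4759 0.2709 0.01  ]
 [0.5879 0.1944 0.01  ]
 [0.5759 0.2839 0.01  ]] [0.5318 0.233  0.01  ]
-172.35074395759423
22.7167
```

```bash
python3 - <<'E'
from h import *
print(np.abs(telemetry.current_dq()).max(),telemetry.current_opening(),telemetry.current_ee_pos(),telemetry.current_t())
r.sign_off()
E
```

```text
0.0022974256545844236 0.029407412959690953 [0.53169895 0.23321405 0.28120439] 22.7167
the job is handed in; nothing more can be done
```

The lock ring is turned to its locked stop and the oval support is held still over the lens. I handed the job in at about 22.7 s, with the support still in the grip.

- **Lock ring:** I gripped it across its diameter and turned it about 0.86 rad clockwise. The moment then rose sharply, which is the stop. After release, the line still pointed along the plate's +x at the locked mark.
- **Oval support:** I gripped it by its boss. By the robot's own position reading, the flange face is level and 100 mm above the lens front. Its centre is within about 0.5 mm of the lens centre averaged from two opposite wrist views. The flange's long way is at 7.65°, matching the plate's measured 7.65°.
- **Grip:** The opening held at 29.4 mm and the wrist view showed no slip after the carry.

**Disagreements:** The networks' origin for the held part agreed to about 2–3 mm from the scene and wrist cameras. From the top camera the arm hid the part and its reading was meaningless, as was its ring-line reading, so I ignored both. Seen edge-on, nothing separately confirmed the height: it rests on the listed dimensions and a tray floor of about 4 mm.

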